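# Unlock the press-and-turn cap of a reagent canister with its cap key

## Task

Push the metal shutter on top of the reagent canister fully open along its rails to uncover the child-resistant cap. Take the cap key, fit its two dogs into the two pockets of the cap, press the cap down against its spring and turn it anticlockwise (seen from above) past its ratchet until, let up, it springs up proud of the canister. Then lift the key out and stand it upright on the desk again, leaving the shutter open and the things around undisturbed.

Things in the scene. Friction and masses are not known exactly. Their poses are not given: they have to be found in the camera images.
- canister: White flat reagent canister with grey top, fixed to the desk, 120 x 200 x 100 mm (its x, y, z); origin at the centre of its underside, on the desk. In its top, 100 mm above the desk, a round well centred at y = -45 mm holds the cap. Two rails, 14 mm high and 108 mm apart (94 mm between their lips), run along y and guide the shutter; a 6 mm high stop strip lies at the +y end
- shutter (a joint): travel of the shutter in m along the canister's +y: 0 closed (covers the cap), 0.09 fully open (cap free). It starts at 0 to 0.012, slides with about 1.5 N of friction and stays where it is left
- shutter_ridge (a point): centre of the top of the shutter's push ridge, 130 mm above the desk; axes those of the canister. The shutter is a plate 100 (x) by 88 (y) by 4 mm, its upper face 108 mm above the desk. The ridge is 60 mm long in x, 8 mm thick in y, 22 mm high above the plate, 34 mm to the +y side of the plate's middle. Pushing the ridge's -y face towards +y opens the shutter
- cap_top (a point): centre of the cap's top face; its axes turn with the cap. White ribbed disc, 80 mm across, 20 mm thick, its top 99 mm above the desk while locked (1 mm below the canister's top). Two equal pockets 12 mm deep lie opposite each other on its x axis: each from 15 mm to about 30 mm from the centre along x and 34 mm wide in y, so the key fits either way round
- cap_lift (a joint): height of the cap in m: 0 locked at rest (the neck holds it there), -0.010 pressed fully down, +0.012 unlocked and sprung up. Its spring lifts with about 9 N at 0, 13 N at -0.010 and 4 N at +0.012
- cap_turn (a joint): angle of the cap in rad, growing anticlockwise seen from above; 0 when its x axis lies along the canister's; end stops at -0.40 and 1.10. Starts within +-0.25; friction about 0.05 N m. A ratchet tooth stops it at about 0.35 unless it is pressed more than 6.5 mm down (best to about -0.009) until past 0.72; beyond that it springs up once let up and cannot turn back
- key: Cap key on the desk, 160 g, 78 mm high; origin at the centre of the underside of its dogs, z up. Two steel dogs, 8 (x) x 28 (y) x 10 mm long, at x = +-23 mm; a disc 64 mm across at z 10 to 18 mm; a stem; a black grip block 80 (x) x 16 (y) mm at z 42 to 78 mm, gripped across the 16 mm. Seated, its origin is 10 mm below cap_top, its x axis along the cap's within about 0.1 rad
- reagent_bottle: Bystander: square white bottle with screw cap, 44 x 44 x 83 mm, origin at the centre of its underside; stands between the canister and the key
- tape_white: Bystander: roll of white tape lying flat, 74 mm across, 26 mm high, origin at the centre of its underside
- mouse: Bystander: computer mouse, 114 x 61 x 41 mm, origin at the centre of its underside
- ink_pad: Bystander: round stamp-pad tin, 48 mm across, 32 mm high, origin at the centre of its underside

How it is judged:
On the way, in this order (a step that is already met when the one before it is completed fails the run):
1. the shutter is pushed fully open (value of joint shutter above 0.082 m), for 0.2 s.
2. the key has dropped with both dogs into the pockets of the still locked cap (z of key in the frame of cap_top below -0.006 m and horizontal distance between key and cap_top below 0.008 m and angle between the x axis of key and the x axis of cap_top, either way round below 0.25 rad and angle between key's own z axis and vertical below 0.12 rad and value of joint cap_turn below 0.45 rad and value of joint cap_lift below 0.004 m), for 0.1 s.
3. the cap, pressed down by the seated key, is turned past the ratchet tooth (z of key in the frame of cap_top below -0.006 m and horizontal distance between key and cap_top below 0.008 m and angle between the x axis of key and the x axis of cap_top, either way round below 0.25 rad and angle between key's own z axis and vertical below 0.12 rad and value of joint cap_lift below -0.003 m and value of joint cap_turn above 0.6 rad), for 0.05 s.
At the end, for the whole second after the job is handed in: The shutter stands open (at least 80 of its 90 mm), the cap is turned past its ratchet (cap_turn over 0.6 rad) and sprung up (cap_lift over 8 mm), and the key stands upright on the desk (origin less than 5 mm above it, tilted less than 0.1 rad), released and at rest (value of joint shutter above 0.08 m and value of joint cap_turn above 0.6 rad and value of joint cap_lift above 0.008 m and height (world z) of key below 0.005 m and angle between key's own z axis and vertical below 0.1 rad and linear speed of key below 0.02 m/s); the robot touches nothing.
It fails at once if the square reagent bottle is pushed more than 25 mm away or tipped over (distance of reagent_bottle from where it was at the start of the episode above 0.025 m or angle between reagent_bottle's own z axis and vertical above 0.5 rad).
It fails at once if the tape roll is pushed more than 25 mm away or tipped over (distance of tape_white from where it was at the start of the episode above 0.025 m or angle between tape_white's own z axis and vertical above 0.5 rad).
It fails at once if the mouse is pushed more than 25 mm away or tipped over (distance of mouse from where it was at the start of the episode above 0.025 m or angle between mouse's own z axis and vertical above 0.5 rad).
It fails at once if the stamp-pad tin is pushed more than 25 mm away or tipped over (distance of ink_pad from where it was at the start of the episode above 0.025 m or angle between ink_pad's own z axis and vertical above 0.5 rad).
It also fails if it takes over 62 s, if anything falls off the work surface, if the arm or the gripper's body presses on something with over 40 N, if the wrist force passes 120 N, or if a joint passes its speed limit or range.

## Robot

A 6-joint arm with a two-finger parallel gripper is mounted at the origin on a cart in front of the work surface, level with it; the furniture and walls round the work are solid. World frame = base frame: x ahead of the robot, y to its left, z up, the work surface at z = 0. Lengths are in m, angles in rad, forces in N, time in s.
With the tool pointing down it reaches from about 0.35 to 1 m from the base axis. Payload 7.1 kg.
Tool frame: the origin (TCP) lies between the finger pads; the fingertips stand 25 mm ahead of it and the grasp point (between the pads) lies 6 mm ahead of it; z points along the fingers, y is the line along which they close (so a half turn about z gives the same grasp; the last joint's range is limited). The gripper opens to 85 mm and grips with 20 to 120 N. Pads are 22 mm wide; open, the fingers measure 114 mm over their backs; the gripper's body (76 mm by 85 mm) begins 54 mm behind the grasp point. The pads swing forward as they close: fully open they stand 13 mm farther back than shut.
Start: joints at [1.307, 0.423, 1.63, -0, 1.089, -0.019], TCP at [0.151, 0.606, 0.256] pointing down, gripper open.
Joint ranges: [-3, 3], [-0.9, 2.11], [0.09, 2.58], [-1.31, 4.45], [0.11, 2.69], [-2.54, 2.54]. Speed limits (rad/s): [2.39, 2.39, 3.01, 3.14, 3.14, 3.14].

## Interface

Orientations are given as a unit quaternion [w, x, y, z].
In Python, from workcell import arm, eyes gives the robot as it stands.
- The arm moves only by the tool send_rows, never from a script. Its arguments are lists of equal length, an entry for each row: "delta_pos": the shift along the tool's x, y, z in mm, a list of three; "rotation": the turn, a rotation vector about the tool's x, y, z in rad, a list of three; "gripper": the opening, from 0 (shut) to 1 (fully open). A call has 1 to 8 rows; each row shifts and turns the commanded pose from where the row before left it, along the tool's axes as they then stand; what a row does not reach is not made up. A row lasts 1/12 s, in which the tool goes at most 41.7 mm and 7.16 degrees, less where a joint would pass 70% of its speed; a pose out of reach is approached as far as the arm can. A call with a gripper value outside its range is refused whole. The fingers move at their own pace and stop on an object; the grip force is fixed at half the most. Time passes only in rows, so rows that do not move let the fingers close. It gives the time, the measured TCP pose, the force, the opening and the grip force at its end, in the units of the state.
- arm.state(): the state, without advancing time (a new reading comes with each control period).
- eyes.read_camera(name): name is "side" or "top" or "wrist"; returns a dict with "image" (420x560x3 uint8, red, green, blue), "fx", "fy", "cx", "cy" (pixels), "dist" ([k1, k2, p1, p2, k3] as OpenCV has them; the pictures are not rectified), "camera_from_world" (4x4, takes a point from world to camera coordinates). Camera axes: x right, y down, z forward; pixel columns grow to the right and rows downward; lengths in m; the calibration is good to about 2 mm. A picture is of the moment at which its call begins. There is no depth.
- arm.close_job(): hands the job in; it is judged then, once.
The state is a dict: "t": time; "joint_positions": joint angles; "qd": joint speeds; "joint_torque": joint torques, N m; "tcp_pos": TCP position; "eef_rot": TCP orientation; "contact_force": force on the tool from outside, world axes, zero at the start; "wrist_torque": the same for the moment, N m; "width": finger opening in m; "gripper_force": force on a finger pad.
Only numpy, scipy, OpenCV 4.12 (cv2) and the standard library are available. Lean on these libraries where they do the work, as an engineer would, in place of code of your own. Each camera call takes 0.05 s, during which the arm holds its last target. There are 200 camera calls.

## Working session

There is one attempt and no reset: what is moved stays moved. The work goes in short steps, Python scripts to look and compute and a tool call to move; the robot and the scene stay as the last step left them, time stands still between calls to the robot, and variables do not carry over. Pictures are saved under pics/ and viewed, at most 10 in all, crops included, and the job is handed in when it is done.

Besides the shell and the picture viewer there is one more tool, called after "Request:" as name(argument=value, ...) on one line, values as JSON. send_rows: Moves the arm, as the interface text tells. Its arguments: {"type":"object","properties":{"delta_pos":{"type":"array","items":{"type":"array","items":{"type":"number"}}},"rotation":{"type":"array","items":{"type":"array","items":{"type":"number"}}},"gripper":{"type":"array","items":{"type":"number"}}},"required":["delta_pos","rotation","gripper"]}

```bash
mkdir -p pics; ls; cat > h.py <<'E'
from workcell import arm, eyes
import numpy as np, cv2
from scipy.spatial.transform import Rotation as R
def cam(n):
    c=eyes.read_camera(n); c["K"]=np.array([[c["fx"],0,c["cx"]],[0,c["fy"],c["cy"]],[0,0,1.]]); c["D"]=np.array(c["dist"],float); c["T"]=np.array(c["camera_from_world"]); return c
def save(c,f): cv2.imwrite("pics/"+f,c["image"][:,:,::-1])
def px2w(c,px,z):
    u=cv2.undistortPoints(np.array(px,float).reshape(-1,1,2),c["K"],c["D"]).reshape(-1,2)
    Rm=c["T"][:3,:3];o=-Rm.T@c["T"][:3,3]
    d=np.c_[u,np.ones(len(u))]@Rm
    z=np.broadcast_to(z,len(u)); return o+d*((z-o[2])/d[:,2])[:,None]
def w2px(c,P):
    return cv2.projectPoints(np.array(P,float).reshape(-1,3),cv2.Rodrigues(c["T"][:3,:3])[0],c["T"][:3,3],c["K"],c["D"])[0].reshape(-1,2)
def tcp(s=None):
    s=s or arm.state(); q=s["eef_rot"]; return np.array(s["tcp_pos"]),R.from_quat([q[1],q[2],q[3],q[0]])
E
python3 - <<'E'
from h import *
import pickle
cs={n:cam(n) for n in("top","side","wrist")}
pickle.dump(cs,open("c0.pkl","wb"))
for n in("top","side"):save(cs[n],n+"0.png"); print(n,-cs[n]["T"][:3,:3].T@cs[n]["T"][:3,3])
s=arm.state();print(s); print(tcp()[1].as_matrix().round(3))
E
```

```text
pics
top [ 0.41988409 -0.11380644  0.93512189]
side [ 0.33858278 -0.73474996  0.63285065]
{'t': 0.15, 'joint_positions': array([ 1.30699867e+00,  4.23688073e-01,  1.63050002e+00, -7.29743645e-06,
        1.08861566e+00, -1.90162129e-02]), 'qd': array([-0.00031475, -0.00407766, -0.00150108, -0.00168211,  0.00070529,
        0.00045987]), 'joint_torque': array([-5.10747559e-04, -5.57769299e+01, -2.82017738e+01, -3.37881556e-05,
        4.91228857e-03, -1.80127478e-05]), 'tcp_pos': array([0.15134871, 0.60599063, 0.2557157 ]), 'eef_rot': array([-8.21441458e-05,  1.22083688e-01,  9.92519625e-01, -5.99959132e-04]), 'contact_force': array([-0.31411713, -0.45484763,  0.82305001]), 'wrist_torque': array([ 0.00466085,  0.06352629, -0.0478737 ]), 'gripper_force': 0.0, 'width': 0.08517477898697806}
[[-0.97   0.242 -0.   ]
 [ 0.242  0.97  -0.001]
 [ 0.    -0.001 -1.   ]]
```

View pics/top0.png

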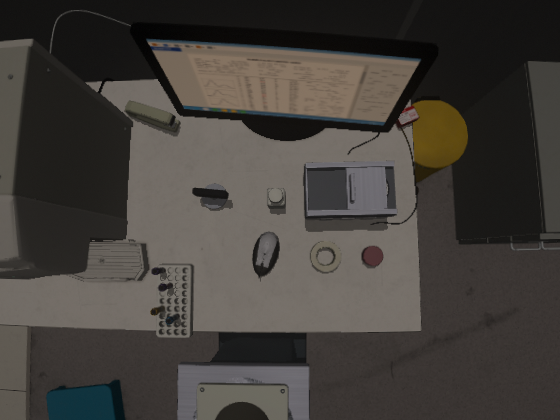

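View pics/side0.png

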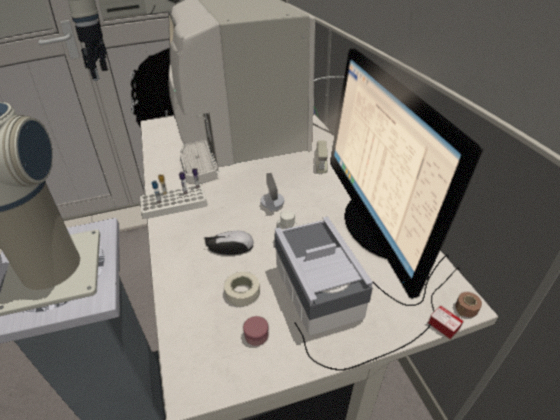

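The top view shows the canister at (350,190), with its light shutter plate to the right and the ridge at about (352,190). The key is at (212,195), the bottle at (276,197), the mouse at (266,253), the tape at (325,256) and the ink pad at (372,256). Next I'll take an enlarged crop.

```bash
python3 - <<'E'
from h import *
import pickle
c=pickle.load(open("c0.pkl","rb"))["top"]
im=c["image"][:,:,::-1]
a=cv2.resize(im[150:230,295:405],None,fx=7,fy=7,interpolation=cv2.INTER_CUBIC)
b=cv2.resize(im[170:220,185:295],None,fx=7,fy=7,interpolation=cv2.INTER_CUBIC)
o=np.zeros((600,770,3),np.uint8); 
o=cv2.resize(np.vstack([a,b]),(495,585)) if 0 else np.vstack([a,b])
o=cv2.convertScaleAbs(o,alpha=1.5)
o=cv2.resize(o,(0,0),fx=600/910,fy=600/910); print(o.shape)
cv2.imwrite("pics/crop0.png",o)
E
```

```text
(600, 508, 3)
```

View pics/crop0.png

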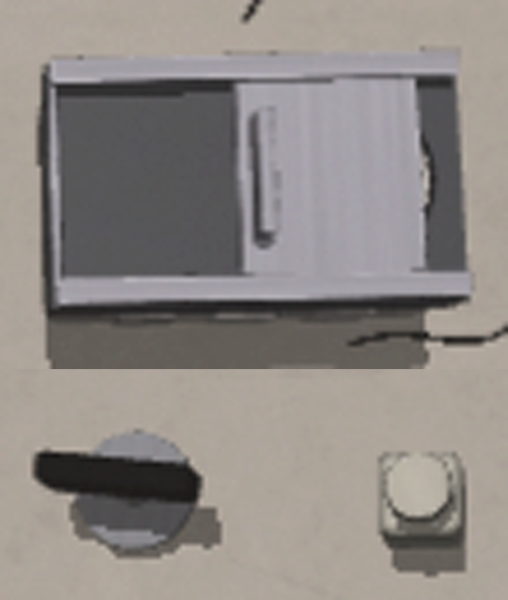

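```bash
python3 - <<'E'
from h import *
import pickle
cs=pickle.load(open("c0.pkl","rb"));c=cs["top"]
k=508/770*7
A=lambda p:[(295+x/k-.0,150+y/k) for x,y in p]
B=lambda p:[(185+x/k,170+(y-369.2)/k) for x,y in p]
r=px2w(c,A([(52,62),(58,303),(470,297),(458,50)]),.114)
print("rails",r.round(4)); print("w,l",[np.linalg.norm(r[i]-r[i-1]).round(4) for i in range(4)],r.mean(0).round(4), "yaw", np.arctan2(*(-(r[0]-r[3]+r[1]-r[2]))[:2])*-1)
e=px2w(c,A([(236,82),(243,272),(415,80),(425,272)]),.108);print("plate",e.round(4))
e=px2w(c,A([(270,110),(270,240)]),.130);print("ridge",e.round(4))
g=px2w(c,B([(36,452),(33,485),(197,502),(200,470)]),.078);print("grip",g.round(4),g.mean(0))
d=px2w(c,B([(138,431),(138,550),(77,490),(200,490)]),.018);print("disc",d.round(4))
b=px2w(c,B([(388,487),(450,487),(419,455),(419,518)]),.083);print("bottlecap",b.round(4))
for n,p in dict(tape=(325,256),ink=(372,256),mouse=(266,253)).items(): print(n,px2w(c,[p],.026).round(3))
E
```

```text
rails [[ 0.6149 -0.1518  0.114 ]
 [ 0.4992 -0.1534  0.114 ]
 [ 0.5011 -0.3469  0.114 ]
 [ 0.6198 -0.3463  0.114 ]]
w,l [np.float64(0.1945), np.float64(0.1156), np.float64(0.1935), np.float64(0.1187)] [ 0.5587 -0.2496  0.114 ] yaw -3.1242809798915303
plate [[ 0.6059 -0.2403  0.108 ]
 [ 0.5141 -0.2413  0.108 ]
 [ 0.6065 -0.3265  0.108 ]
 [ 0.5137 -0.3276  0.108 ]]
ridge [[ 0.5876 -0.2524  0.13  ]
 [ 0.5264 -0.2507  0.13  ]]
grip [[0.568  0.1089 0.078 ]
 [0.5513 0.1099 0.078 ]
 [0.5422 0.0271 0.078 ]
 [0.5583 0.0259 0.078 ]] [0.55495699 0.06794784 0.078     ]
disc [[0.5893 0.0694 0.018 ]
 [0.5253 0.0681 0.018 ]
 [0.5576 0.1016 0.018 ]
 [0.5572 0.0355 0.018 ]]
bottlecap [[ 0.5484 -0.068   0.083 ]
 [ 0.5482 -0.0985  0.083 ]
 [ 0.5643 -0.0833  0.083 ]
 [ 0.533  -0.0833  0.083 ]]
tape [[ 0.411 -0.198  0.026]]
ink [[ 0.411 -0.309  0.026]]
mouse [[ 0.419 -0.058  0.026]]
```

Request:
send_rows(delta_pos=[[0, 0, 0], [0, 0, 0], [0, 0, 0], [0, 0, 0], [0, 0, 0], [0, 0, 0], [0, 0, 0], [0, 0, 0]], rotation=[[0, 0, 0.12], [0, 0, 0.12], [0, 0, 0.12], [0, 0, 0.12], [0, 0, 0.12], [0, 0, 0.12], [0, 0, 0.12], [0, 0, 0.12]], gripper=[0, 0, 0, 0, 0, 0, 0, 0])

```text
t: 0.82
tcp_pos: [0.1514, 0.6061, 0.256]
eef_rot: [0.0, 0.569, 0.822, -0.0]
contact_force: [0.0, -0.5, -0.4]
width: -0.0001
gripper_force: 0.0
```

Request:
send_rows(delta_pos=[[0, 0, 0], [0, 0, 0], [0, 0, 0], [0, 0, 0]], rotation=[[0, 0, 0.12], [0, 0, 0.12], [0, 0, 0.12], [0, 0, 0]], gripper=[0, 0, 0, 0])

```text
t: 1.15
tcp_pos: [0.1514, 0.6062, 0.256]
eef_rot: [0.0, 0.706, 0.708, -0.0]
contact_force: [0.4, -0.4, -0.2]
width: -0.0001
gripper_force: 0.0
```

Request:
send_rows(delta_pos=[[-36, 16, 0], [-36, 16, 0], [-36, 16, 0], [-36, 16, 0], [-36, 16, 0], [-36, 16, 0], [-36, 16, 0], [-36, 16, 0]], rotation=[[0, 0, 0], [0, 0, 0], [0, 0, 0], [0, 0, 0], [0, 0, 0], [0, 0, 0], [0, 0, 0], [0, 0, 0]], gripper=[0, 0, 0, 0, 0, 0, 0, 0])

```text
t: 1.82
tcp_pos: [0.2814, 0.3174, 0.2563]
eef_rot: [0.0, 0.703, 0.711, 0.0]
contact_force: [0.1, -0.5, -0.5]
width: 0.0001
gripper_force: 0.0
```

Request:
send_rows(delta_pos=[[-36, 16, 0], [-36, 16, 0], [-36, 16, 0], [-36, 16, 0], [-36, 16, 0], [-36, 16, 0], [-36, 16, 0], [-36, 16, 0]], rotation=[[0, 0, 0], [0, 0, 0], [0, 0, 0], [0, 0, 0], [0, 0, 0], [0, 0, 0], [0, 0, 0], [0, 0, 0]], gripper=[0, 0, 0, 0, 0, 0, 0, 0])

```text
t: 2.48
tcp_pos: [0.4112, 0.0299, 0.2565]
eef_rot: [0.0, 0.704, 0.711, 0.0]
contact_force: [1.0, 0.0, 0.2]
width: 0.0002
gripper_force: 0.0
```

Request:
send_rows(delta_pos=[[-36, 16, 0], [-36, 16, 0], [-36, 16, 0], [-36, 16, 0], [-36, 16, 0], [-36, 16, 0], [-36, 16, 0], [-36, 16, 0]], rotation=[[0, 0, 0], [0, 0, 0], [0, 0, 0], [0, 0, 0], [0, 0, 0], [0, 0, 0], [0, 0, 0], [0, 0, 0]], gripper=[0, 0, 0, 0, 0, 0, 0, 0])

```text
t: 3.15
tcp_pos: [0.5409, -0.2574, 0.2561]
eef_rot: [-0.0, 0.704, 0.711, -0.0]
contact_force: [1.1, 0.3, 0.3]
width: -0.0002
gripper_force: 0.0
```

Request:
send_rows(delta_pos=[[-12, 8, 0], [-12, 8, 10], [0, 0, 30], [0, 0, 30], [0, 0, 25], [0, 0, 12], [0, 0, 5], [0, 0, 0]], rotation=[[0, 0, 0], [0, 0, 0], [0, 0, 0], [0, 0, 0], [0, 0, 0], [0, 0, 0], [0, 0, 0], [0, 0, 0]], gripper=[0, 0, 0, 0, 0, 0, 0, 0])

```text
t: 3.82
tcp_pos: [0.5564, -0.279, 0.1435]
eef_rot: [-0.001, 0.704, 0.71, -0.0]
contact_force: [0.3, 0.2, -0.1]
width: -0.0005
gripper_force: 0.0
```

Request:
send_rows(delta_pos=[[6, 0, 0], [6, 0, 0], [6, 0, 0], [6, 0, 0], [6, 0, 0], [6, 0, 0], [6, 0, 0], [6, 0, 0]], rotation=[[0, 0, 0], [0, 0, 0], [0, 0, 0], [0, 0, 0], [0, 0, 0], [0, 0, 0], [0, 0, 0], [0, 0, 0]], gripper=[0, 0, 0, 0, 0, 0, 0, 0])

```text
t: 4.48
tcp_pos: [0.5566, -0.2306, 0.1446]
eef_rot: [0.0, 0.705, 0.709, 0.0]
contact_force: [0.7, -1.5, 0.8]
width: 0.0001
gripper_force: 0.9
```

Request:
send_rows(delta_pos=[[5, 0, 0], [5, 0, 0], [5, 0, 0], [5, 0, 0], [5, 0, 0], [5, 0, 0], [5, 0, 0], [3, 0, 0]], rotation=[[0, 0, 0], [0, 0, 0], [0, 0, 0], [0, 0, 0], [0, 0, 0], [0, 0, 0], [0, 0, 0], [0, 0, 0]], gripper=[0, 0, 0, 0, 0, 0, 0, 0])

```text
t: 5.15
tcp_pos: [0.5561, -0.1925, 0.1442]
eef_rot: [-0.0, 0.705, 0.709, -0.0]
contact_force: [-1.2, -1.5, 1.0]
width: -0.0002
gripper_force: 0.8
```

Request:
send_rows(delta_pos=[[2, 0, 0], [2, 0, 0], [1, 0, 0], [1, 0, 0]], rotation=[[0, 0, 0], [0, 0, 0], [0, 0, 0], [0, 0, 0]], gripper=[0, 0, 0, 0])

```text
t: 5.48
tcp_pos: [0.556, -0.1871, 0.1442]
eef_rot: [-0.0, 0.705, 0.709, -0.0]
contact_force: [-1.6, -2.3, 0.4]
width: -0.0002
gripper_force: 0.8
```

Request:
send_rows(delta_pos=[[1, 0, 0], [1, 0, 0], [1, 0, 0], [1, 0, 0], [0, 0, 0]], rotation=[[0, 0, 0], [0, 0, 0], [0, 0, 0], [0, 0, 0], [0, 0, 0]], gripper=[0, 0, 0, 0, 0])

```text
t: 5.9
tcp_pos: [0.5561, -0.1853, 0.1443]
eef_rot: [0.001, 0.705, 0.71, -0.001]
contact_force: [-2.2, -12.2, -1.7]
width: -0.0
gripper_force: 6.3
```

Request:
send_rows(delta_pos=[[-10, 0, 0], [0, 0, -20], [0, 0, -36], [0, 0, -40], [20, 0, -20], [40, 0, 0], [40, 0, 0], [40, 0, 0]], rotation=[[0, 0, 0], [0, 0, 0], [0, 0, 0], [0, 0, 0], [0, 0, 0], [0, 0, -0.03], [0, 0, -0.03], [0, 0, -0.03]], gripper=[0, 0, 0, 0, 0, 1, 1, 1])

```text
t: 6.57
tcp_pos: [0.5522, -0.0522, 0.2612]
eef_rot: [0.001, 0.672, 0.74, 0.001]
contact_force: [0.4, 0.4, -0.4]
width: 0.0357
gripper_force: 0.0
```

Request:
send_rows(delta_pos=[[40, 0, 0], [40, 0, 0], [32, 5, 0], [10, 5, 0], [0, 5, 0], [0, 3, 0], [0, 0, 0]], rotation=[[0, 0, 0], [0, 0, 0], [0, 0, 0], [0, 0, 0], [0, 0, 0], [0, 0, 0], [0, 0, 0]], gripper=[1, 1, 1, 1, 1, 1, 1])

```text
t: 7.15
tcp_pos: [0.559, 0.0688, 0.2603]
eef_rot: [0.0, 0.673, 0.74, 0.0]
contact_force: [0.3, 0.7, -0.6]
width: 0.0855
gripper_force: 0.0
```

```bash
python3 - <<'E'
from h import *
import pickle
cs={n:cam(n) for n in("top","wrist")}
pickle.dump(cs,open("c1.pkl","wb"))
t=cs["top"]["image"][150:230,295:405,::-1]
o=cv2.resize(t,None,fx=5,fy=5,interpolation=cv2.INTER_CUBIC)
w=cs["wrist"]["image"][:,:,::-1]
w=cv2.resize(w,(240,180))
p=np.zeros((580,560,3),np.uint8);p[:400,:550]=cv2.convertScaleAbs(o,alpha=1.5);p[400:,:240]=w
cv2.imwrite("pics/c1.png",p)
p,r=tcp();print(p,r.as_matrix().round(3),arm.state()["t"])
E
```

```text
[0.55824385 0.06839653 0.26013103] [[-0.094  0.996 -0.   ]
 [ 0.996  0.094 -0.   ]
 [-0.    -0.    -1.   ]] 7.25
```

View pics/c1.png

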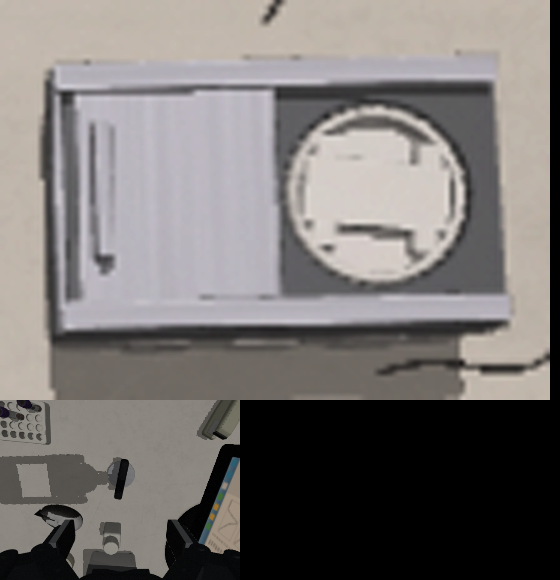

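The shutter is fully open and the cap is visible, centred near (377,193) in the crop. Before I grasp the key, I'll move over the cap for a close wrist view.

Request:
send_rows(delta_pos=[[-30, 0, 0], [-40, 0, 0], [-40, 0, 0], [-40, 0, 0], [-40, 0, 0], [-40, 0, 0], [-40, 0, 0], [-40, 0, 0]], rotation=[[0, 0, 0.015], [0, 0, 0.015], [0, 0, 0.015], [0, 0, 0.015], [0, 0, 0.015], [0, 0, 0], [0, 0, 0], [0, 0, 0]], gripper=[1, 1, 1, 1, 1, 1, 1, 1])

```text
t: 7.92
tcp_pos: [0.5717, -0.2431, 0.2603]
eef_rot: [-0.0, 0.7, 0.714, -0.0]
contact_force: [1.3, -0.4, -0.3]
width: 0.0853
gripper_force: 0.0
```

Request:
send_rows(delta_pos=[[-30, 0, 0], [-20, 0, 0], [0, 0, 0], [0, 0, 0]], rotation=[[0, 0, 0], [0, 0, 0], [0, 0, 0], [0, 0, 0]], gripper=[1, 1, 1, 1])

```text
t: 8.25
tcp_pos: [0.5727, -0.2917, 0.2599]
eef_rot: [-0.0, 0.701, 0.713, -0.0]
contact_force: [-0.3, 0.8, 0.7]
width: 0.0854
gripper_force: 0.0
```

```bash
python3 - <<'E'
from h import *
import pickle
c=cam("wrist");pickle.dump(c,open("c2.pkl","wb"))
k=pickle.load(open("c1.pkl","rb"))["wrist"]
print(tcp()[0], "cap px",w2px(c,[.5594,-.2946,.099]),"key px",w2px(k,[[.557,.0685,.078],[.557,.0685,.018]]))
u,v=w2px(c,[.5594,-.2946,.099])[0].astype(int)
a=c["image"][:,:,::-1]; y0,x0=max(0,v-110),max(0,u-130); print(x0,y0)
a=a[y0:y0+200,x0:x0+260]
b=k["image"][130:250,200:360,::-1]
cv2.imwrite("pics/c2.png",cv2.convertScaleAbs(cv2.resize(a,None,fx=3,fy=3,interpolation=cv2.INTER_CUBIC),alpha=1.3))
cv2.imwrite("pics/k2.png",cv2.convertScaleAbs(cv2.resize(b,None,fx=4,fy=4,interpolation=cv2.INTER_CUBIC),alpha=1.5))
E
```

```text
[ 0.57288007 -0.29041808  0.2599278 ] cap px [[265.72172074 201.47933869]] key px [[280.78574239 191.3281525 ]
 [280.87696595 176.49988939]]
135 91
```

View pics/c2.png

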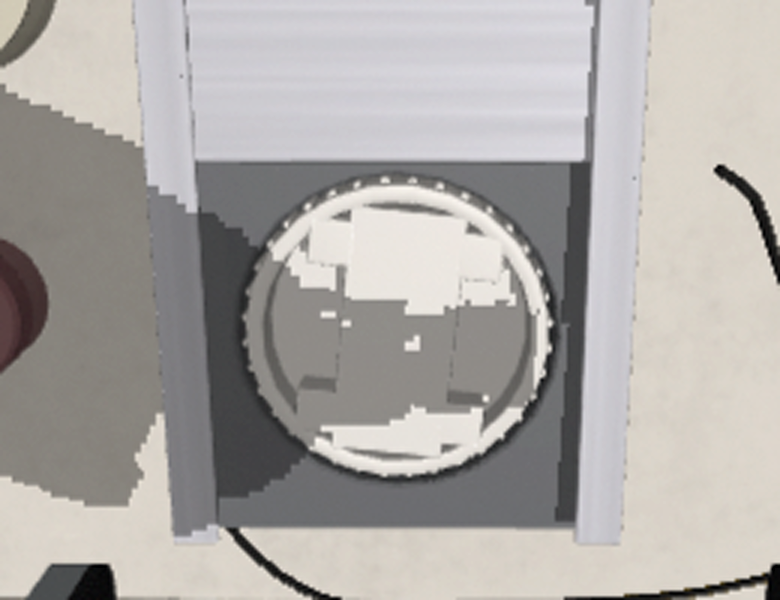

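View pics/k2.png

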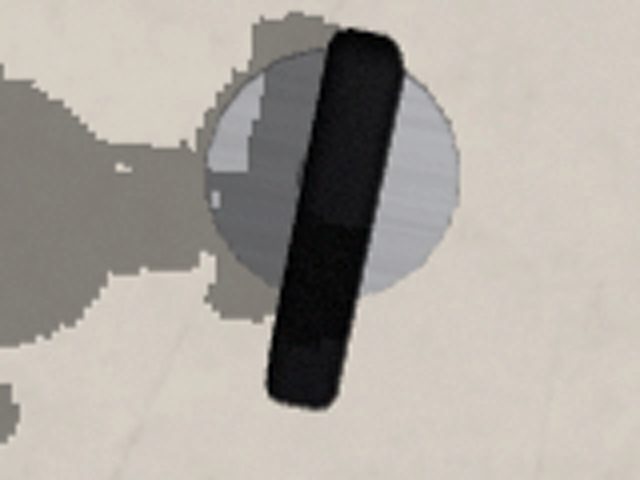

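The wrist view shows the cap circle centred near (398,328). The inner pocket edges run roughly (345,262)–(337,390) and (460,277)–(449,395), and the pocket ends show at (301–337,383) and (449–484,396). In the key view, the black grip's corners are near (330,32), (403,50), (337,408) and (268,398).

```bash
python3 - <<'E'
from h import *
import pickle
c=pickle.load(open("c2.pkl","rb"));k=pickle.load(open("c1.pkl","rb"))["wrist"]
cp=lambda c:-c["T"][:3,:3].T@c["T"][:3,3]
print("cams",cp(c),cp(k))
C=lambda p:[(135+x/3,91+y/3) for x,y in p]
K=lambda p:[(200+x/4,130+y/4) for x,y in p]
q=px2w(c,C([(244,325),(552,325),(398,175),(398,478)]),.099)
print("cap ring",q.round(4),[(q[0,0]+q[1,0])/2,(q[2,1]+q[3,1])/2])
for n,p in dict(L=[(345,262),(337,390)],Rr=[(460,277),(449,398)]).items():
    e=px2w(c,C(p),.099);d=e[0]-e[1];print(n,e.round(4),"ang",np.arctan2(-d[0],d[1]))
e=px2w(c,C([(337,390),(449,403)]),.099);d=e[1]-e[0];print("ends ccw",np.arctan2(d[1],d[0]), e.round(4))
e=px2w(c,C([(337,378),(449,391)]),.087);print("ends low",e.round(4))
r=px2w(c,C([(135,0),(173,540),(650,0),(622,540)]),.114);print("rails",r.round(4))
g=px2w(k,K([(332,30),(405,45),(336,410),(266,400)]),.078);print("grip",g.round(4),g.mean(0).round(4)); d=g[0]+g[1]-g[2]-g[3];print("keyyaw",np.arctan2(d[1],d[0]))
d=px2w(k,K([(205,172),(460,172),(332,300)]),.018);print("disc",d.round(4))
e=px2w(k,K([(332,40),(332,300)]),.018);print(e.round(4))
E
```

```text
cams [ 0.57047216 -0.21584805  0.37774681] [0.5503011 0.1441059 0.3779512]
cap ring [[ 0.5206 -0.2935  0.099 ]
 [ 0.6012 -0.2921  0.099 ]
 [ 0.5607 -0.2538  0.099 ]
 [ 0.5612 -0.3362  0.099 ]] [np.float64(0.5609139898200799), np.float64(-0.2949838779747759)]
L [[ 0.5472 -0.2763  0.099 ]
 [ 0.5448 -0.3111  0.099 ]] ang -0.06921808883599802
Rr [[ 0.5768 -0.2797  0.099 ]
 [ 0.5747 -0.3128  0.099 ]] ang -0.06560862384594432
ends ccw -0.1047638941005634 [[ 0.5448 -0.3111  0.099 ]
 [ 0.5747 -0.3142  0.099 ]]
ends low [[ 0.5437 -0.3117  0.087 ]
 [ 0.5748 -0.3149  0.087 ]]
rails [[ 0.5013 -0.2133  0.114 ]
 [ 0.5025 -0.3484  0.114 ]
 [ 0.6181 -0.2113  0.114 ]
 [ 0.6208 -0.3463  0.114 ]]
grip [[0.5546 0.113  0.078 ]
 [0.5695 0.1114 0.078 ]
 [0.5633 0.0321 0.078 ]
 [0.5479 0.033  0.078 ]] [0.5588 0.0724 0.078 ]
keyyaw 1.4900456529011337
disc [[0.5274 0.0692 0.018 ]
 [0.5903 0.0752 0.018 ]
 [0.5619 0.0393 0.018 ]]
[[0.5557 0.1044 0.018 ]
 [0.5619 0.0393 0.018 ]]
```

Request:
send_rows(delta_pos=[[0, 0, 0], [40, -5.5, 0], [40, -5.5, 0], [40, -5.5, 0], [40, -5.5, 0], [40, -5.5, 0], [40, -5.5, 0], [40, -5.5, 0]], rotation=[[0, 0, 0.113], [0, 0, 0], [0, 0, 0], [0, 0, 0], [0, 0, 0], [0, 0, 0], [0, 0, 0], [0, 0, 0]], gripper=[1, 1, 1, 1, 1, 1, 1, 1])

```text
t: 8.97
tcp_pos: [0.56, -0.0045, 0.2605]
eef_rot: [-0.0, 0.739, 0.674, 0.0]
contact_force: [0.8, -0.1, -0.3]
width: 0.0858
gripper_force: 0.0
```

Request:
send_rows(delta_pos=[[40, -5.5, 0], [38, -5.5, 0], [0, 0, 20], [0, 0, 20], [0, 0, 0]], rotation=[[0, 0, 0], [0, 0, 0], [0, 0, 0], [0, 0, 0], [0, 0, 0]], gripper=[1, 1, 1, 1, 1])

```text
t: 9.38
tcp_pos: [0.5544, 0.073, 0.2173]
eef_rot: [-0.002, 0.738, 0.675, -0.002]
contact_force: [-1.2, 0.0, -0.1]
width: 0.0854
gripper_force: 0.0
```

```bash
python3 - <<'E'
from h import *
k=cam("wrist")
p,r=tcp();m=r.as_matrix();print(p,np.arctan2(m[1,0],m[0,0]))
g=cv2.cvtColor(k["image"],cv2.COLOR_RGB2GRAY)
u,v=w2px(k,[.558,.071,.078])[0].astype(int);print(u,v)
x0,y0=u-60,v-85
b=np.ascontiguousarray(k["image"][y0:y0+170,x0:x0+120,::-1])
cv2.imwrite("pics/k3.png",cv2.convertScaleAbs(cv2.resize(b,None,fx=3.5,fy=3.5,interpolation=cv2.INTER_CUBIC),alpha=1.5))
mk=(g<45).astype(np.uint8);n,l,st,ce=cv2.connectedComponentsWithStats(mk);i=l[v,u];print(st[i],ce[i])
ct=cv2.findContours((l==i).astype(np.uint8),cv2.RETR_EXTERNAL,cv2.CHAIN_APPROX_NONE)[0][0]
bx=cv2.boxPoints(cv2.minAreaRect(ct));w=px2w(k,bx,.078);print(w.round(4),w.mean(0))
for a in range(4):
    d=w[a]-w[a-1];print(np.linalg.norm(d),np.arctan2(d[1],d[0]))
E
```

```text
[0.55533893 0.07239827 0.21887068] 1.4807543297171966
288 207
[ 279  148   23  108 2300] [289.45826087 201.15217391]
[[0.5474 0.0343 0.078 ]
 [0.5547 0.1148 0.078 ]
 [0.5699 0.1135 0.078 ]
 [0.564  0.0329 0.078 ]] [0.55900391 0.07387958 0.078     ]
0.016706444201160884 3.0555972903036195
0.08077974729744047 1.4802609374149778
0.01525588778046961 -0.08778772812095006
0.08075884395938872 -1.6433705895453259
```

Request:
send_rows(delta_pos=[[-1, 2, 20], [0, 0, 40], [0, 0, 40], [0, 0, 30], [0, 0, 15], [0, 0, 6], [0, 0, 0], [0, 0, 0]], rotation=[[0, 0, 0], [0, 0, 0], [0, 0, 0], [0, 0, 0], [0, 0, 0], [0, 0, 0], [0, 0, 0], [0, 0, 0]], gripper=[1, 1, 1, 1, 1, 1, 1, 0])

```text
t: 10.1
tcp_pos: [0.5603, 0.0701, 0.0706]
eef_rot: [0.0, 0.739, 0.674, 0.001]
contact_force: [0.7, -0.5, 0.8]
width: 0.0753
gripper_force: 0.0
```

Request:
send_rows(delta_pos=[[0, 0, 0], [0, 0, 0], [0, 0, 0], [0, 0, 0], [0, 0, 0], [0, 0, 0]], rotation=[[0, 0, 0], [0, 0, 0], [0, 0, 0], [0, 0, 0], [0, 0, 0], [0, 0, 0]], gripper=[0, 0, 0, 0, 0, 0])

```text
t: 10.6
tcp_pos: [0.5596, 0.0702, 0.0701]
eef_rot: [0.0, 0.739, 0.674, 0.0]
contact_force: [-1.7, -0.4, 5.0]
width: 0.0151
gripper_force: 58.5
```

Request:
send_rows(delta_pos=[[0, 0, -20], [0, 0, -40], [0, 0, -40], [0, 0, -40], [0, 0, -30], [0, 0, 0], [0, 0, 0], [0, 0, 0]], rotation=[[0, 0, 0], [0, 0, 0.12], [0, 0, 0.12], [0, 0, 0.12], [0, 0, 0.12], [0, 0, 0.12], [0, 0, 0.12], [0, 0, 0.12]], gripper=[0, 0, 0, 0, 0, 0, 0, 0])

```text
t: 11.27
tcp_pos: [0.5593, 0.0702, 0.2403]
eef_rot: [0.0, 0.95, 0.311, 0.001]
contact_force: [-0.1, 0.9, -1.6]
width: 0.0156
gripper_force: 58.8
```

Request:
send_rows(delta_pos=[[0, 0, 0], [0, 0, 0], [0, 0, 0], [0, 0, 0], [0, 0, 0], [0, 0, 0], [0, 0, 0]], rotation=[[0, 0, 0.12], [0, 0, 0.12], [0, 0, 0.12], [0, 0, 0.12], [0, 0, 0.12], [0, 0, 0.12], [0, 0, 0]], gripper=[0, 0, 0, 0, 0, 0, 0])

```text
t: 11.85
tcp_pos: [0.559, 0.0701, 0.2391]
eef_rot: [0.0, 0.999, -0.043, -0.0]
contact_force: [-0.5, -0.1, -1.8]
width: 0.0154
gripper_force: 58.8
```

```bash
python3 - <<'E'
from h import *
k=cam("wrist");t=cam("top");s=cam("side")
p,r=tcp();m=r.as_matrix();print(p,np.arctan2(m[1,0],m[0,0]));st=arm.state();print(st["t"],st["joint_positions"],st["width"])
pts=[p+[0,0,-.070],]
for n,c in zip("kts",(k,t,s)): print(n,w2px(c,pts))
T=lambda x,y,z:(p+[0,0,-.07]+np.array([x,y,z]))
b=np.ascontiguousarray(k["image"][:,:,::-1])
u,v=w2px(s,pts)[0].astype(int)
d=cv2.resize(np.ascontiguousarray(s["image"][max(0,v-70):v+50,u-60:u+60,::-1]),(240,240))
b[:240,:240]=d
cv2.imwrite("pics/k4.png",b)
E
```

```text
[0.55913236 0.07010979 0.23920776] -0.07752641520241847
12.0 [ 1.03636457e-01  3.54720066e-01  1.78150297e+00 -3.94814528e-05
  1.00574124e+00  1.75198033e+00] 0.015498814404023169
k [[279.76165915 241.1501167 ]]
t [[200.07142966 184.58614879]]
s [[269.31389579 149.40910082]]
```

View pics/k4.png

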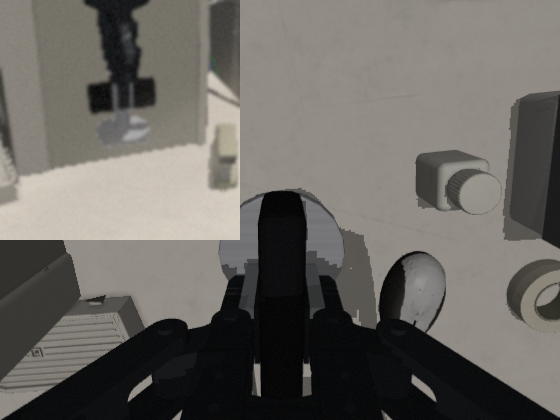

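```bash
python3 - <<'E'
from h import *
k=cam("wrist");p,r=tcp()
g=k["image"].astype(int)
# disc top rim and left/right edges, in tool frame
def tf(px,z): return ((px2w(k,px,z)-p)@r.as_matrix()*1000).round(1)
print(g[183:200,240:330:22].mean(2).astype(int).tolist())
print("row245 L",g[245,212:226].mean(1).astype(int),"R",g[245,338:352].mean(1).astype(int))
for z in(.010,.018): print(z,tf([(283,189.5),(219,245),(344,245)],p[2]-.07+z))
print("grip end",tf([(283,193)],p[2]-.07+.078),tf([(283,193)],p[2]-.07+.042), "grip edges",tf([(259,230),(307,230)],p[2]-.07+.078))
E
```

```text
[[134, 142, 140, 138, 140], [136, 141, 140, 138, 138], [139, 141, 139, 138, 138], [139, 140, 138, 140, 139], [140, 140, 139, 140, 138], [140, 140, 140, 141, 139], [141, 139, 136, 141, 139], [141, 138, 105, 140, 138], [141, 139, 15, 132, 138], [140, 132, 5, 87, 138], [140, 77, 6, 85, 138], [140, 67, 3, 77, 137], [139, 72, 3, 60, 139], [140, 87, 7, 62, 139], [139, 117, 8, 68, 139], [139, 110, 5, 85, 139], [138, 78, 5, 114, 139]]
row245 L [141 141 140 140 141 140 137  95 110 111 113 113 112 113] R [116 116 116 114 111  89  86  86  87  86  86  87  87  85]
0.01 [[ 31.7   1.6  60. ]
 [  2.  -31.6  60. ]
 [  2.1  33.5  60. ]]
0.018 [[ 33.7   1.6  52. ]
 [  5.3 -30.1  52. ]
 [  5.4  32.   52. ]]
grip end [[47.5  1.4 -8. ]] [[38.2  1.5 28. ]] grip edges [[35.4 -6.2 -8. ]
 [35.4  9.  -8. ]]
```

Request:
send_rows(delta_pos=[[3, 34, 0], [3, 38, 0], [3, 38, 0], [3, 38, 0], [3, 38, 0], [3, 38, 0], [3, 38, 0], [3, 38, 0]], rotation=[[0, 0, 0], [0, 0, 0], [0, 0, 0], [0, 0, 0], [0, 0, 0], [0, 0, 0], [0, 0, 0], [0, 0, 0.01]], gripper=[0, 0, 0, 0, 0, 0, 0, 0])

```text
t: 12.72
tcp_pos: [0.5585, -0.2327, 0.2394]
eef_rot: [-0.0, 0.999, -0.044, -0.0]
contact_force: [1.7, 0.4, -1.7]
width: 0.0153
gripper_force: 59.2
```

Request:
send_rows(delta_pos=[[3, 34, 0], [3, 30, 0], [0, 0, 20], [0, 0, 20], [0, 0, 15], [0, 0, 5], [0, 0, 0], [0, 0, 0]], rotation=[[0, 0, 0], [0, 0, 0], [0, 0, 0], [0, 0, 0], [0, 0, 0], [0, 0, 0], [0, 0, 0], [0, 0, 0]], gripper=[0, 0, 0, 0, 0, 0, 0, 0])

```text
t: 13.38
tcp_pos: [0.5593, -0.2951, 0.1796]
eef_rot: [0.0, 0.999, -0.045, 0.0]
contact_force: [-0.6, -0.3, -1.2]
width: 0.0156
gripper_force: 59.3
```

```bash
python3 - <<'E'
from h import *
k=cam("wrist");p,r=tcp();m=r.as_matrix();print(p,np.arctan2(m[1,0],m[0,0]),arm.state()["contact_force"]);save(k,"k5.png")
print(((np.array([.5608,-.295,.159])-p)@m*1000).round(1))
E
```

```text
[ 0.55969037 -0.29521933  0.18026129] -0.09018113669378355 [ 0.30295743 -0.53109839 -0.93313677]
[ 1.1 -0.3 21.3]
```

View pics/k5.png

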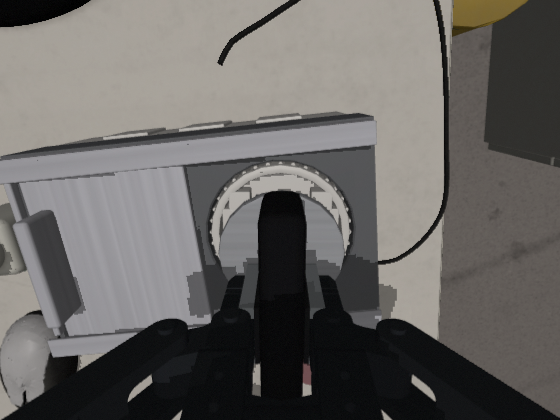

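Request:
send_rows(delta_pos=[[1, 0, 5], [0, 0, 5], [0, 0, 3], [0, 0, 2], [0, 0, 2], [0, 0, 0]], rotation=[[0, 0, 0], [0, 0, 0], [0, 0, 0], [0, 0, 0], [0, 0, 0], [0, 0, 0]], gripper=[0, 0, 0, 0, 0, 0])

```text
t: 13.93
tcp_pos: [0.5598, -0.295, 0.1618]
eef_rot: [-0.0, 0.999, -0.046, -0.0]
contact_force: [-0.5, 0.1, -1.1]
width: 0.0154
gripper_force: 59.3
```

Request:
send_rows(delta_pos=[[0, 0, 1], [0, 0, 1], [0, 0, 1], [0, 0, 0], [0, 0, 0]], rotation=[[0, 0, 0], [0, 0, 0], [0, 0, 0], [0, 0, 0], [0, 0, 0]], gripper=[0, 0, 0, 0, 0])

```text
t: 14.35
tcp_pos: [0.5602, -0.2953, 0.1596]
eef_rot: [0.0, 0.999, -0.046, 0.0]
contact_force: [-0.4, 0.2, 1.8]
width: 0.0152
gripper_force: 59.8
```

Request:
send_rows(delta_pos=[[0, 0, 2], [0, 0, 2], [0, 0, 2], [0, 0, 2], [0, 0, 1.5], [0, 0, 0], [0, 0, 0]], rotation=[[0, 0, 0], [0, 0, 0], [0, 0, 0], [0, 0, 0], [0, 0, 0], [0, 0, 0], [0, 0, 0]], gripper=[0, 0, 0, 0, 0, 0, 0])

```text
t: 14.93
tcp_pos: [0.5602, -0.2953, 0.151]
eef_rot: [0.0, 0.999, -0.046, 0.0]
contact_force: [-3.2, 1.6, 9.5]
width: 0.0154
gripper_force: 61.0
```

Request:
send_rows(delta_pos=[[0, 0, 1], [0, 0, 0.5], [0, 0, 0], [0, 0, 0]], rotation=[[0, 0, 0], [0, 0, 0], [0, 0, 0], [0, 0, 0]], gripper=[0, 0, 0, 0])

```text
t: 15.27
tcp_pos: [0.5602, -0.2953, 0.1496]
eef_rot: [0.0, 0.999, -0.046, 0.0]
contact_force: [-3.7, 1.4, 11.1]
width: 0.0155
gripper_force: 61.0
```

Request:
send_rows(delta_pos=[[0, 0, 0.6], [0, 0, 0.6], [0, 0, 0], [0, 0, 0]], rotation=[[0, 0, 0], [0, 0, 0], [0, 0, 0], [0, 0, 0]], gripper=[0, 0, 0, 0])

```text
t: 15.6
tcp_pos: [0.5602, -0.2954, 0.149]
eef_rot: [0.0, 0.999, -0.046, 0.0]
contact_force: [-5.7, 1.5, 14.5]
width: 0.0151
gripper_force: 61.9
```

Request:
send_rows(delta_pos=[[0, 0, 0], [0, 0, 0], [0, 0, 0], [0, 0, 0], [0, 0, 0], [0, 0, 0], [0, 0, 0], [0, 0, 0]], rotation=[[0, 0, -0.06], [0, 0, -0.06], [0, 0, -0.06], [0, 0, -0.06], [0, 0, -0.06], [0, 0, -0.06], [0, 0, -0.06], [0, 0, 0]], gripper=[0, 0, 0, 0, 0, 0, 0, 0])

```text
t: 16.27
tcp_pos: [0.5606, -0.2957, 0.149]
eef_rot: [0.001, 0.986, 0.165, 0.001]
contact_force: [-4.9, 0.7, 13.2]
width: 0.0154
gripper_force: 61.5
```

Request:
send_rows(delta_pos=[[0, 0, 0], [0, 0, 0], [0, 0, 0], [0, 0, 0], [0, 0, 0], [0, 0, 0], [0, 0, 0], [0, 0, 0]], rotation=[[0, 0, -0.06], [0, 0, -0.06], [0, 0, -0.06], [0, 0, -0.06], [0, 0, -0.06], [0, 0, -0.06], [0, 0, -0.06], [0, 0, 0]], gripper=[0, 0, 0, 0, 0, 0, 0, 0])

```text
t: 16.93
tcp_pos: [0.561, -0.2959, 0.149]
eef_rot: [0.001, 0.93, 0.367, 0.001]
contact_force: [-2.8, 0.1, 12.6]
width: 0.015
gripper_force: 61.3
```

```bash
python3 - <<'E'
from h import *
s=arm.state();p,r=tcp(s);m=r.as_matrix();print(p,np.arctan2(m[1,0],m[0,0]),s["contact_force"],s["wrist_torque"],s["joint_positions"][5])
E
```

```text
[ 0.56097366 -0.29593918  0.1490485 ] 0.7520106468651597 [-2.76334179  0.12126318 12.63211914] [0.06078417 0.5825112  0.07349978] 0.314937273727963
```

Request:
send_rows(delta_pos=[[0, 0, 0], [0, 0, 0], [0, 0, 0], [0, 0, 0], [0, 0, 0], [0, 0, 0], [0, 0, 0]], rotation=[[0, 0, -0.06], [0, 0, -0.06], [0, 0, -0.06], [0, 0, -0.06], [0, 0, -0.04], [0, 0, 0], [0, 0, 0]], gripper=[0, 0, 0, 0, 0, 0, 0])

```text
t: 17.52
tcp_pos: [0.5613, -0.296, 0.149]
eef_rot: [0.002, 0.871, 0.492, 0.001]
contact_force: [-1.2, 0.3, 11.8]
width: 0.0149
gripper_force: 61.1
```

```bash
python3 - <<'E'
from h import *
s=arm.state();p,r=tcp(s);m=r.as_matrix();print(p,np.arctan2(m[1,0],m[0,0]),s["contact_force"],s["wrist_torque"],s["joint_positions"][5])
E
```

```text
[ 0.56127563 -0.295963    0.14904313] 1.0290800146187076 [-1.17527153  0.32729133 11.76142614] [0.08030359 0.30058741 0.06403176] 0.03787172843953412
```

Request:
send_rows(delta_pos=[[0, 0, -4], [0, 0, -4], [0, 0, -4], [0, 0, -4], [0, 0, -4], [0, 0, -4], [0, 0, -4], [0, 0, 0]], rotation=[[0, 0, 0], [0, 0, 0], [0, 0, 0], [0, 0, 0], [0, 0, 0], [0, 0, 0], [0, 0, 0], [0, 0, 0]], gripper=[0, 0, 0, 0, 0, 0, 0, 0])

```text
t: 18.18
tcp_pos: [0.5598, -0.295, 0.1753]
eef_rot: [-0.0, 0.871, 0.492, -0.0]
contact_force: [-0.2, 0.3, -1.5]
width: 0.015
gripper_force: 59.3
```

Request:
send_rows(delta_pos=[[0, 0, -10], [0, 0, -20], [0, 0, -20], [0, 0, -20], [0, 0, 0], [0, 0, 0]], rotation=[[0, 0, 0], [0, 0, 0], [0, 0, 0], [0, 0, 0], [0, 0, 0], [0, 0, 0]], gripper=[0, 0, 0, 0, 0, 0])

```text
t: 18.68
tcp_pos: [0.5603, -0.2953, 0.246]
eef_rot: [0.001, 0.871, 0.492, 0.0]
contact_force: [-0.6, 0.2, -2.6]
width: 0.0151
gripper_force: 59.4
```

```bash
python3 - <<'E'
from h import *
k=cam("wrist");s=arm.state();p,r=tcp(s);m=r.as_matrix();print(p,np.arctan2(m[1,0],m[0,0]),s["contact_force"]);save(k,"k6.png")
print(((np.array([.5575,.070,p[2]])-p)@m*1000).round(1))
E
```

```text
[ 0.55963511 -0.29491529  0.24472552] 1.0287935055695827 [-0.12681617  0.05065298 -3.20598916]
[ 3.115e+02 -1.901e+02  1.000e-01]
```

View pics/k6.png

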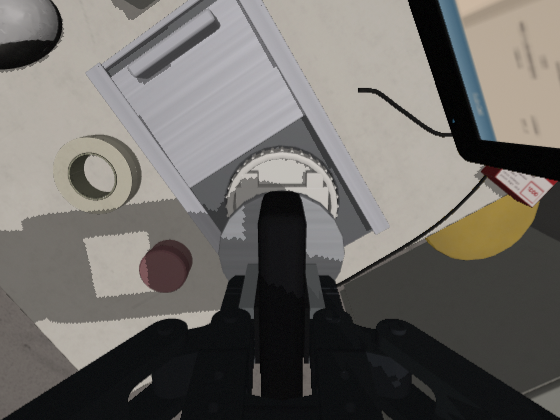

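Request:
send_rows(delta_pos=[[31, -19, 0], [31, -19, 0], [31, -19, 0], [31, -19, 0], [31, -19, 0], [31, -19, 0], [31, -19, 0], [31, -19, 0]], rotation=[[0, 0, 0], [0, 0, 0], [0, 0, 0], [0, 0, 0], [0, 0, 0], [0, 0, 0], [0, 0, 0], [0, 0, 0]], gripper=[0, 0, 0, 0, 0, 0, 0, 0])

```text
t: 19.4
tcp_pos: [0.5563, -0.0026, 0.2434]
eef_rot: [-0.001, 0.871, 0.492, -0.001]
contact_force: [0.6, 1.4, -1.9]
width: 0.0153
gripper_force: 59.3
```

Request:
send_rows(delta_pos=[[31, -19, 0], [31, -19, 0], [0, 0, 30], [0, 0, 40], [0, 0, 40], [0, 0, 30], [0, 0, 20], [0, 0, 0]], rotation=[[0, 0, 0], [0, 0, 0], [0, 0, 0], [0, 0, 0], [0, 0, 0], [0, 0, 0], [0, 0, 0], [0, 0, 0]], gripper=[0, 0, 0, 0, 0, 0, 0, 0])

```text
t: 20.07
tcp_pos: [0.5527, 0.068, 0.0795]
eef_rot: [-0.002, 0.871, 0.492, -0.005]
contact_force: [-0.8, -0.2, -1.7]
width: 0.0152
gripper_force: 59.2
```

Request:
send_rows(delta_pos=[[0, 0, 5], [0, 0, 3], [0, 0, 0], [0, 0, 0]], rotation=[[0, 0, 0], [0, 0, 0], [0, 0, 0], [0, 0, 0]], gripper=[0, 0, 0, 0])

```text
t: 20.4
tcp_pos: [0.5579, 0.0684, 0.0782]
eef_rot: [0.0, 0.871, 0.492, 0.001]
contact_force: [0.1, 0.4, -1.8]
width: 0.0149
gripper_force: 59.2
```

Request:
send_rows(delta_pos=[[0, 0, 2], [0, 0, 2], [0, 0, 1], [0, 0, 1], [0, 0, 1], [0, 0, 0], [0, 0, 0]], rotation=[[0, 0, 0], [0, 0, 0], [0, 0, 0], [0, 0, 0], [0, 0, 0], [0, 0, 0], [0, 0, 0]], gripper=[0, 0, 0, 0, 0, 0, 0])

```text
t: 20.98
tcp_pos: [0.5573, 0.0684, 0.0701]
eef_rot: [0.0, 0.871, 0.492, 0.0]
contact_force: [0.1, 0.8, -0.3]
width: 0.0154
gripper_force: 59.6
```

Request:
send_rows(delta_pos=[[0, 0, 0.5], [0, 0, 0], [0, 0, 0], [0, 0, 0], [0, 0, 0], [0, 0, 0], [0, 0, 0], [0, 0, 0]], rotation=[[0, 0, 0], [0, 0, 0], [0, 0, 0], [0, 0, 0], [0, 0, 0], [0, 0, 0], [0, 0, 0], [0, 0, 0]], gripper=[0, 0, 1, 1, 1, 1, 1, 1])

```text
t: 21.65
tcp_pos: [0.5572, 0.0684, 0.0696]
eef_rot: [-0.0, 0.871, 0.492, -0.0]
contact_force: [-0.0, 0.8, 0.4]
width: 0.0846
gripper_force: 0.0
```

Request:
send_rows(delta_pos=[[0, 0, -10], [0, 0, -20], [0, 0, -30], [0, 0, -40], [0, 0, -40], [0, 0, -20], [0, 0, 0], [0, 0, 0]], rotation=[[0, 0, 0], [0, 0, 0], [0, 0, 0], [0, 0, 0], [0, 0, 0], [0, 0, 0], [0, 0, 0], [0, 0, 0]], gripper=[1, 1, 1, 1, 1, 1, 1, 1])

```text
t: 22.32
tcp_pos: [0.5579, 0.0685, 0.2317]
eef_rot: [0.001, 0.871, 0.492, 0.002]
contact_force: [0.6, -0.2, -0.2]
width: 0.0851
gripper_force: 0.0
```

```bash
python3 - <<'E'
from h import *
s=cam("side");k=cam("wrist");t=cam("top")
a=cv2.resize(np.ascontiguousarray(s["image"][150:340,200:390,::-1]),(400,400),interpolation=cv2.INTER_CUBIC)
b=cv2.resize(np.ascontiguousarray(t["image"][150:230,295:405,::-1]),(400,290),interpolation=cv2.INTER_CUBIC)
w=cv2.resize(np.ascontiguousarray(k["image"][:,:,::-1]),(400,300))
o=np.zeros((600,800,3),np.uint8);o[:400,:400]=a;o[:290,400:]=b;o[300:,400:]=w
cv2.imwrite("pics/f.png",cv2.convertScaleAbs(o,alpha=1.3));print(arm.state()["t"])
E
```

```text
22.4667
```

View pics/f.png

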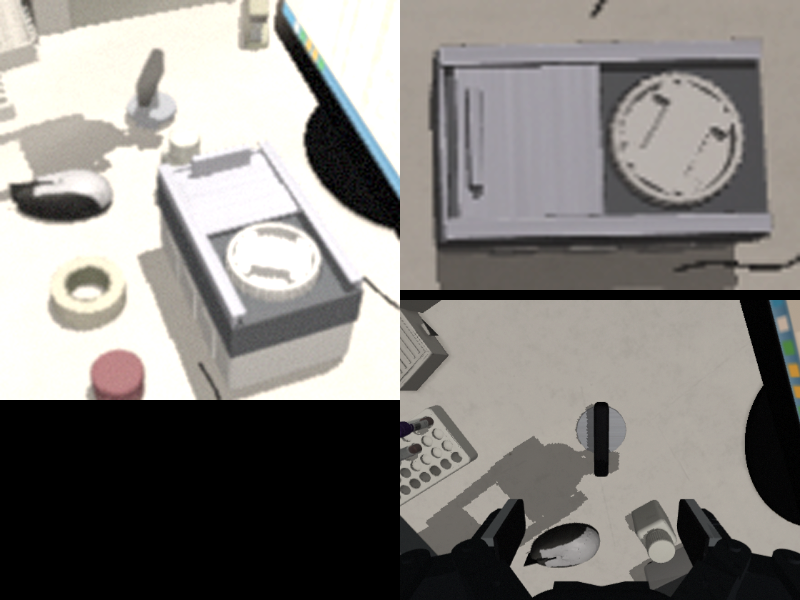

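The cap, at (275,258) in the side crop, is turned and stands proud of the canister. The shutter is open, the key stands upright at (150,90), and the bystanders haven't moved.

```bash
python3 -c "
from workcell import arm
print(arm.close_job())"
```

```text
the job is handed in; nothing more can be done
None
```

I handed the job in at about 22.5 s: the last pictures show the shutter open, the cap turned and sprung up, the key upright and released on the desk, and the things around it undisturbed; the hand-in gave back no verdict.

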